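# Close the canister and hold it over the scanner

### The job

Put the small lid on the open canister standing on the parcel scale, so that it sits fully down and level on the rim, and let go of the lid. Then take the canister by its wall, lift it off the scale and hold it upright and still in the air over the middle of the flat scanner's glass, its underside about 10 cm above the glass; finish while holding it there, neither set down nor let go. Leave the wide lid and everything else on the bench where it is.

Things in the scene. Friction and masses are not known exactly. Their poses are not given: they have to be found in the camera images.
- canister: open round kraft-cardboard canister, 58 mm outside diameter, 90 mm tall, wall 3 mm (mouth 52 mm wide), about 0.22 kg, with a turned wooden knob fixed inside on its bottom, 44 mm high, far below the lid; loose, stands upright anywhere near the middle of the scale's plate. Origin: centre of its underside, z up along its axis
- canister_rim (a point): centre of the canister's mouth at rim height, 90 mm above its underside
- lid: small loose round lid, knob up on the bench, about 35 g: cardboard disc 57 mm diameter, 4 mm thick; below it a wooden plug 47 mm diameter, 8 mm deep, foot tapered (2.5 mm play all round in the mouth); on top a grip knob 22 mm diameter, 16 mm high. Origin: centre of the plug's underside, z up (disc 8 to 12 mm, knob top 28 mm above it). Seated, its origin is 8 mm below the rim
- scale: parcel scale, fixed: grey body 180 x 180 mm with a flat steel plate 170 x 170 mm on top, 42 mm above the bench; small display on its -x side. It does not sink. Origin: centre of its underside on the bench; z up
- scanner: flat scanner, fixed: black housing 140 x 140 mm, 52 mm tall, with a square glass window 90 mm wide facing up in a steel frame (up to 56 mm above the bench). Scale and scanner stand one to the robot's left and one to its right, either way round. Origin: centre of its underside
- scanner_glass (a point): centre of the scanner's glass, on its upper face, 54 mm above the bench
- wide_lid: another lid of the same make, too wide: disc 90 mm diameter, plug 80 mm, knob 26 mm diameter, 28 mm high in all; lies knob up near the small lid, either nearer to or farther from the robot. Not to be moved. Origin: centre of its underside
- short_tub: closed squat cardboard tub, 78 mm diameter, 66 mm tall, loose bystander; origin at the centre of its underside
- tape_roll: roll of clear packing tape lying flat, 90 mm diameter, 48 mm tall, loose bystander; origin at the centre of its underside
- marker: white marker pen with black cap, 14 mm thick, 125 mm long, lying across (along its y axis) between the two lids, with a clip, 16 mm high overall; loose bystander, origin below its middle
- tape_gun: hand tape dispenser with red drum, about 225 mm long (x axis), 82 mm high, loose bystander at the robot's left; origin on the bench under the drum
- code_reader: hand-held barcode reader lying on its side, about 165 mm long, 34 mm high, loose bystander at the robot's right; origin on the bench below its middle
- parcel: small closed cardboard parcel 90 x 130 mm, 45 mm high, loose bystander at the robot's far left; origin at the centre of its underside
Things that resemble listed ones, but are neither listed nor needed, are in the scene too. Leave any black look-alike of the lid alone.

How it is judged:
By the outcome, as a careful person would: the job done as asked, in the order asked, and still so for the second after the job is handed in, while the arm keeps its last pose, push and grip.
It also fails if it takes over 64 s, if anything falls off the work surface, if the arm or the gripper's body presses on something with over 40 N, if the wrist force passes 120 N, or if a joint passes its speed limit or range.

### The arm

A 6-joint arm with a two-finger parallel gripper is mounted at the origin on the work surface. World frame = base frame: x ahead of the robot, y to its left, z up, the work surface at z = 0. Lengths are in m, angles in rad, forces in N, time in s.
With the tool pointing down it reaches from about 0.425 to 0.95 m from the base axis. Payload 3.5 kg.
Tool frame: the origin (TCP) lies midway between the tips of the shut fingers; the grasp point (between the pads) lies 19 mm behind it; z points along the fingers, y is the line along which they close (so a half turn about z gives the same grasp; the last joint's range is limited). The gripper opens to 85 mm and grips with 20 to 120 N. Pads are 22 mm wide; open, the fingers measure 114 mm over their backs; the gripper's body (76 mm by 85 mm) begins 54 mm behind the grasp point. The pads swing forward as they close: fully open they stand 13 mm farther back than shut.
Start: joints at [1.031, 0.286, 1.577, -0, 1.279, -0.15], TCP at [0.256, 0.624, 0.231] pointing down, gripper open.
Joint ranges: [-2.77, 2.77], [-0.9, 2.22], [0.21, 2.48], [-1.53, 4.67], [0.24, 2.81], [-2.84, 2.84]. Speed limits (rad/s): [2.79, 2.79, 3.14, 3.14, 3.14, 3.14].

### API

Orientations are given as a unit quaternion [x, y, z, w].
In Python, from plant import ctrl gives the robot as it stands.
- The arm moves only by the tool send_rows, never from a script. Its argument "series" is a list that holds one entry, the list of rows, each a list of 7 numbers: the shift along the tool's x, y, z in cm, then the turn, a rotation vector about the tool's x, y, z in rad, then the opening, from -1 (shut) to 1 (fully open). In form: [[[x, y, z, rx, ry, rz, jaw], ...]]. A call has 1 to 10 rows; each row shifts and turns the commanded pose from where the row before left it, along the tool's axes as they then stand; what a row does not reach is not made up. A row lasts 1/8 s, in which the tool goes at most 62.5 mm and 10.7 degrees, less where a joint would pass 70% of its speed; a pose out of reach is approached as far as the arm can. A call is refused whole if a number of a shift passes 6.25 or a number of a turn 0.188, either way. A call with a gripper value outside its range is refused whole. The fingers move at their own pace and stop on an object; "force" is the grip in N (left out, the last holds). Time passes only in rows, so rows that do not move let the fingers close. It gives the time, the measured TCP pose, the force, the opening and the grip force at its end, in the units of the state.
- ctrl.get_state(): the state, without advancing time (a new reading comes with each control period).
- ctrl.read_camera(name): name is "scene" or "top" or "wrist"; returns a dict with "img" (480x640x3 uint8, red, green, blue), "fx", "fy", "cx", "cy" (pixels), "R" (3x3) and "t" (3): a world point X has camera coordinates R X + t; the wrist camera has in their place "hand_eye" (4x4, takes a point from camera to tool coordinates, whose origin is the TCP and whose axes are the flange's). Camera axes: x right, y down, z forward; pixel columns grow to the right and rows downward; lengths in m; the calibration is good to about 2 mm. A picture is of the moment at which its call begins: read the wrist's pose just before it. There is no depth.
- ctrl.sign_off(): hands the job in; it is judged then, once.
The state is a dict: "time": time; "qpos": joint angles; "dq": joint speeds; "joint_efforts": joint torques, N m; "eef_pos": TCP position; "tcp_rot": TCP orientation; "contact_force": force on the tool from outside, world axes, zero at the start; "wrist_torque": the same for the moment, N m; "opening": opening from 0.0 (shut) to 1.0 (fully open); "finger_force": force on a finger pad.
Only numpy, scipy, OpenCV 4.12 (cv2) and the standard library are available. Lean on these libraries where they do the work, as an engineer would, in place of code of your own. Each camera call takes 0.05 s, during which the arm holds its last target. There are 200 camera calls.

## Working session

There is one attempt and no reset: what is moved stays moved. The work goes in short steps, Python scripts to look and compute and a tool call to move; the robot and the scene stay as the last step left them, time stands still between calls to the robot, and variables do not carry over. Pictures are saved under pics/ and viewed, at most 10 in all, crops included, and the job is handed in when it is done.

Besides the shell and the picture viewer there is one more tool, called after ">>>" as name(argument=value, ...), one argument or row to a line, values as JSON. send_rows: Moves the arm, as the interface text tells. Its arguments: {"type":"object","properties":{"series":{"type":"array"},"force":{"type":"number"}},"required":["series"]}

```bash
mkdir -p pics; cat > h.py <<'E'
import numpy as np, cv2, pickle
from plant import ctrl
def snap(n,tag):
    s=ctrl.get_state(); c=ctrl.read_camera(n); c['s']=s
    cv2.imwrite(f'pics/{tag}.png',c['img'][:,:,::-1]); pickle.dump(c,open(f'{tag}.pkl','wb')); return c
E
python3 - <<'E'
from h import *
a=snap('scene','scene0'); b=snap('top','top0')
for c in (a,b): print(c['fx'],c['cx'],c['cy'],-c['R'].T@c['t'],c['R'][2])
w=snap('wrist','wrist0'); print(w['hand_eye'],w['s']['tcp_rot'],w['s']['time'])
E
```

```text
572.1489462590679 325.28211486095813 233.6589469608174 [ 1.29261316 -0.56221517  1.04216063] [-0.55914045  0.44154562 -0.70171178]
490.187117059385 319.4217792775498 240.50139339571896 [ 0.34654866 -0.01656636  1.47686759] [ 0.15270574  0.00382761 -0.98826429]
[[ 6.49065369e-04 -9.53993507e-01 -2.99826563e-01  7.84054668e-02]
 [ 9.99999752e-01  5.37227598e-04  4.55441862e-04  1.35712309e-03]
 [-2.73413475e-04 -2.99826784e-01  9.53993619e-01 -1.41923088e-01]
 [ 0.00000000e+00  0.00000000e+00  0.00000000e+00  1.00000000e+00]] [ 1.93672892e-01  9.81065564e-01 -1.01790633e-03 -3.64567763e-04] 0.1
```

View pics/top0.png

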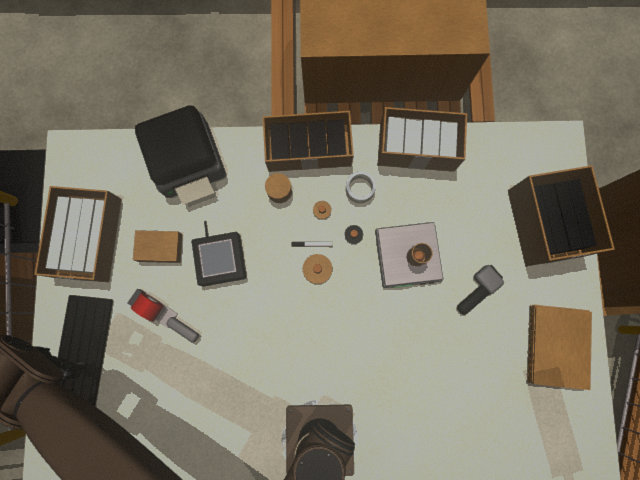

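View pics/scene0.png

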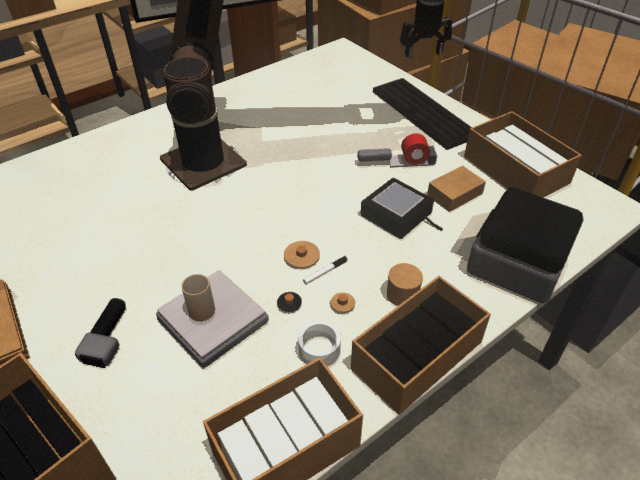

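The top view shows the small lid at about (322,210), the black look-alike at (354,234), the wide lid at (317,268), the canister at (420,255) on the scale to the right, and the scanner glass at (217,258) to the left. In the scene view the same things are at (343,302), (289,300), (302,254), (198,297) and (398,198).

```bash
cat >> h.py <<'E'
def Rt(c):
    if 'hand_eye' in c:
        from scipy.spatial.transform import Rotation as Ro
        T=np.eye(4);T[:3,:3]=Ro.from_quat(c['s']['tcp_rot']).as_matrix();T[:3,3]=c['s']['eef_pos']
        M=np.linalg.inv(T@c['hand_eye']); return M[:3,:3],M[:3,3]
    return np.array(c['R']),np.array(c['t'])
def ray(c,p):
    R,t=Rt(c); d=R.T@np.array([(p[0]-c['cx'])/c['fx'],(p[1]-c['cy'])/c['fy'],1]); return -R.T@t,d
def onz(c,p,z):
    o,d=ray(c,p); return o+d*(z-o[2])/d[2]
def tri(*cps):
    A=np.zeros((3,3));b=np.zeros(3)
    for c,p in cps:
        o,d=ray(c,p);d/=np.linalg.norm(d);P=np.eye(3)-np.outer(d,d);A+=P;b+=P@o
    x=np.linalg.solve(A,b); return x,[np.linalg.norm(np.cross(x-ray(c,p)[0],ray(c,p)[1]/np.linalg.norm(ray(c,p)[1]))) for c,p in cps]
def proj(c,X):
    R,t=Rt(c);v=R@np.asarray(X)+t;return np.array([c['fx']*v[0]/v[2]+c['cx'],c['fy']*v[1]/v[2]+c['cy']])
def load(t): return pickle.load(open(t+'.pkl','rb'))
def blobs(c,box,lo,hi,amin=20):
    x0,y0,x1,y1=box; h=cv2.cvtColor(c['img'][y0:y1,x0:x1],cv2.COLOR_RGB2HSV)
    m=cv2.inRange(h,np.array(lo),np.array(hi)); n,l,st,ce=cv2.connectedComponentsWithStats(m)
    out=[]
    for i in range(1,n):
        if st[i,4]>=amin: out.append((ce[i]+[x0,y0],st[i]+[x0,y0,0,0,0],l==i))
    return sorted(out,key=lambda o:-o[1][4])
E
python3 - <<'E'
from h import *
np.set_printoptions(precision=4,suppress=True)
a=load('scene0');b=load('top0')
for n,c,box in [('lid',b,(305,195,340,225)),('wide',b,(298,250,338,290)),('lid',a,(326,288,362,318)),('can',b,(402,235,440,275)),('can',a,(180,268,218,325))]:
    for o in blobs(c,box,(3,60,40),(25,255,255)): print(n,o[0],o[1],onz(c,o[0],.01))
for n,c,box in [('scan',b,(180,220,260,300)),('scan',a,(350,165,445,240))]:
    for o in blobs(c,box,(0,0,90),(180,70,190),200): print(n,o[0],o[1],onz(c,o[0],.054),c['img'][int(o[0][1]),int(o[0][0])])
x=[cv2.resize(c['img'][y:y+hh,xx:xx+ww][:,:,::-1],(400,400),interpolation=cv2.INTER_NEAREST) for c,xx,y,ww,hh in [(b,380,215,70,70),(a,165,260,70,70)]]
cv2.imwrite('pics/crop1.png',np.hstack(x))
E
```

```text
lid [321.7417 209.3985] [313 201  19  18 271] [ 0.6693 -0.0196  0.01  ]
wide [317.0156 268.5212] [303 254  30  30 706] [ 0.4882 -0.0022  0.01  ]
lid [342.4233 302.1782] [330 292  25  21 404] [ 0.6701 -0.0207  0.01  ]
can [419.6347 254.1171] [407 243  26  23 427] [ 0.5263 -0.3119  0.01  ]
can [198.2959 298.6107] [ 182  274   33   48 1061] [ 0.4559 -0.2747  0.01  ]
scan [220.6094 260.2492] [ 180  220   80   80 3940] [0.5133 0.2787 0.054 ] [112 114 114]
scan [216.6852 257.7278] [ 198  239   38   39 1150] [0.5209 0.2903 0.054 ] [111 112 114]
scan [397.5312 198.8992] [372 182  52  35 962] [0.5209 0.2887 0.054 ] [134 135 136]
```

View pics/crop1.png

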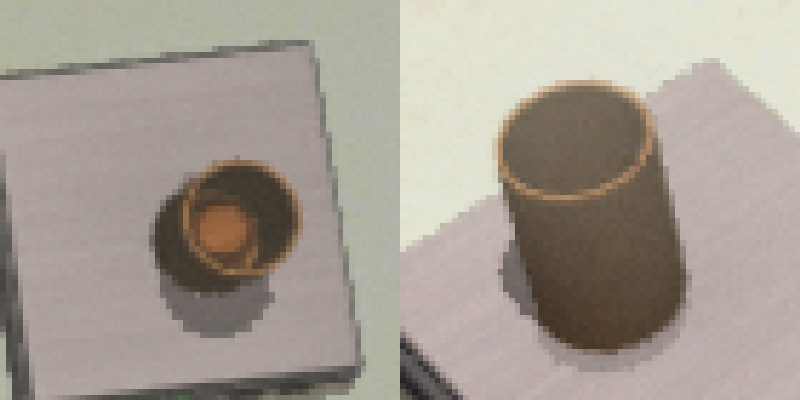

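The crop shows the rim ellipse centred at about top (421.9,252.9) and scene (195.6,284.4). Next I move over the small lid while the rim estimate is worked out.

>>> send_rows(
  series=[
    [[-3.9, -2.7, 0, 0, 0, 0, 1], [-3.9, -2.7, 0, 0, 0, 0, 1], [-3.9, -2.7, 0, 0, 0, 0, 1], [-3.9, -2.7, 0, 0, 0, 0, 1], [-3.9, -2.7, 0, 0, 0, 0, 1], [-3.9, -2.7, 0, 0, 0, 0, 1], [-3.9, -2.7, 0, 0, 0, 0, 1], [-3.9, -2.7, 0, 0, 0, 0, 1], [-3.9, -2.7, 0, 0, 0, 0, 1], [-3.9, -2.7, 0, 0, 0, 0, 1]],
  ],
)

```text
time: 1.4
eef_pos: [0.5151, 0.225, 0.231]
tcp_rot: [0.194, 0.981, -0.0, -0.0]
contact_force: [0.4, 0.3, 0.4]
opening: 1.0
finger_force: 0.0
```

>>> send_rows(
  series=[
    [[-4, -2.8, 1.3, 0, 0, 0, 0.2], [-4, -2.8, 1.3, 0, 0, 0, 0.2], [-4, -2.8, 1.3, 0, 0, 0, 0.2], [-4, -2.8, 1.3, 0, 0, 0, 0.2], [-4, -2.8, 1.3, 0, 0, 0, 0.2], [-3.8, -2.8, 1.3, 0, 0, 0, 0.2], [0, 0, 0, 0, 0, -0.13, 0.2], [0, 0, 0, 0, 0, -0.13, 0.2], [0, 0, 0, 0, 0, -0.13, 0.2], [0, 0, 0, 0, 0, 0, 0.2]],
  ],
)

```text
time: 2.65
eef_pos: [0.6707, -0.0194, 0.1528]
tcp_rot: [0.001, 1.0, 0.0, -0.0]
contact_force: [0.7, -0.1, -0.5]
opening: 0.598
finger_force: 0.0
```

```bash
python3 - <<'E'
from h import *
np.set_printoptions(precision=4,suppress=True)
a=load('scene0');b=load('top0')
P,Q=(421.9,252.9),(195.6,284.4)
print('rim',tri((b,P),(a,Q)),onz(b,P,.132),onz(a,Q,.132))
print('lid',tri((b,(321.74,209.4)),(a,(342.42,302.18))))
print('glass',tri((b,(216.69,257.73)),(a,(397.53,198.9))))
print('black',onz(b,(354,234),.01))
c=snap('wrist','w1'); print(c['s']['eef_pos'],c['s']['tcp_rot'],c['s']['qpos'],c['s']['contact_force'],c['s']['time'])
print('lid at',proj(c,[.67,-.02,.012]))
E
```

```text
rim (array([ 0.5152, -0.2939,  0.1291]), [np.float64(0.0005111477520123199), np.float64(0.0005111477520121544)]) [ 0.5146 -0.2937  0.132 ] [ 0.518  -0.2943  0.132 ]
lid (array([ 0.6694, -0.0198,  0.0087]), [np.float64(0.000246964141027218), np.float64(0.00024696414102738916)])
glass (array([0.5206, 0.2899, 0.0533]), [np.float64(0.0006110241640350019), np.float64(0.0006110241640349754)])
black [ 0.5913 -0.1161  0.01  ]
[ 0.6707 -0.0194  0.1528] [ 0.0007  1.      0.0001 -0.0004] [-0.1799  0.3465  1.6493 -0.      1.1466 -1.7493] [ 0.6863 -0.1483 -0.4719] 2.65
lid at [316.1677 225.6485]
```

View pics/w1.png

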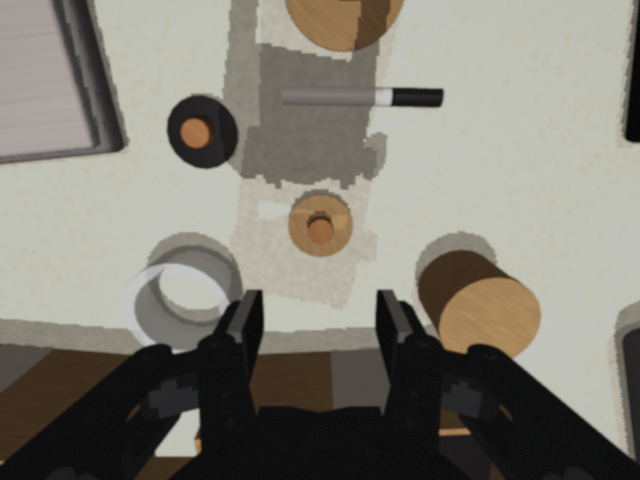

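The wrist view shows the small lid at (320,224) with its knob at (320,231), the marker and black look-alike well clear, and the tape roll and tub off to the sides.

```bash
cat > lid.py <<'E'
from h import *
def disc(c,X=(.67,-.02,.012),r=45):
    u,v=proj(c,X).astype(int); box=(max(u-r,0),max(v-r,0),min(u+r,640),min(v+r,480))
    o=blobs(c,box,(5,70,60),(25,255,255),200)[0]
    cn=max(cv2.findContours(o[2].astype(np.uint8),cv2.RETR_EXTERNAL,cv2.CHAIN_APPROX_NONE)[0],key=len)
    e=cv2.fitEllipse(cv2.convexHull(cn)); return np.array(e[0])+box[:2],e[1],o[0],o[1]
E
python3 - <<'E'
from lid import *
c=load('w1');d=disc(c);print(d,onz(c,d[0],.010))
cv2.imwrite('pics/cl.png',cv2.resize(c['img'][180:265,275:365,::-1],None,fx=6,fy=6,interpolation=0))
E
```

```text
(array([320.04608917, 224.82593536]), (62.901695251464844, 63.96104049682617), array([320.0586196 , 224.82540183]), array([ 288,  194,   65,   63, 3173])) [ 0.66980684 -0.01664164  0.01      ]
```

>>> send_rows(
  series=[
    [[2, 0, 2, 0, 0, 0, -0.1], [2, 0, 2, 0, 0, 0, -0.1], [0, 0, 0, 0, 0, 0, -0.1], [0, 0, 0, 0, 0, 0, -0.1]],
  ],
)

```text
time: 3.2
eef_pos: [0.6321, -0.0195, 0.1144]
tcp_rot: [0.0, 1.0, -0.0, 0.001]
contact_force: [0.7, -0.4, 0.2]
opening: 0.449
finger_force: 0.0
```

```bash
python3 - <<'E'
from lid import *
np.set_printoptions(precision=4,suppress=True)
c=snap('wrist','w2');b=load('w1');d=disc(c,r=60);d1=disc(b)
print(c['s']['eef_pos'],c['s']['opening'],d,onz(c,d[0],.010),tri((b,d1[0]),(c,d[0])))
def k(c,D):
    u,v=D.astype(int)
    h=cv2.cvtColor(c['img'],cv2.COLOR_RGB2HSV)
    return c['img'][v-24:v+28:6,u]
print(k(c,d[0]))
i=[cv2.resize(x['img'][int(p[1])-45:int(p[1])+45,int(p[0])-45:int(p[0])+45,::-1],(400,400),interpolation=0) for x,p in((b,d1[0]),(c,d[0]))]
cv2.imwrite('pics/cl2.png',np.hstack(i)); print(d1[0],d[0])
E
```

```text
[ 0.6321 -0.0195  0.1144] 0.44942440084012475 (array([320.4626, 283.7738]), (65.36846160888672, 70.32624816894531), array([320.4798, 284.    ]), array([ 286,  252,   70,   65, 3510])) [ 0.6697 -0.0165  0.01  ] (array([ 0.6699, -0.0166,  0.0097]), [np.float64(5.392877654362477e-05), np.float64(5.3928776543629085e-05)])
[[146 114  77]
 [148 116  79]
 [ 88  67  44]
 [ 54  35  21]
 [125  83  53]
 [142  97  61]
 [140  95  61]
 [136  93  59]
 [137 101  66]]
[320.0461 224.8259] [320.4626 283.7738]
```

View pics/cl2.png

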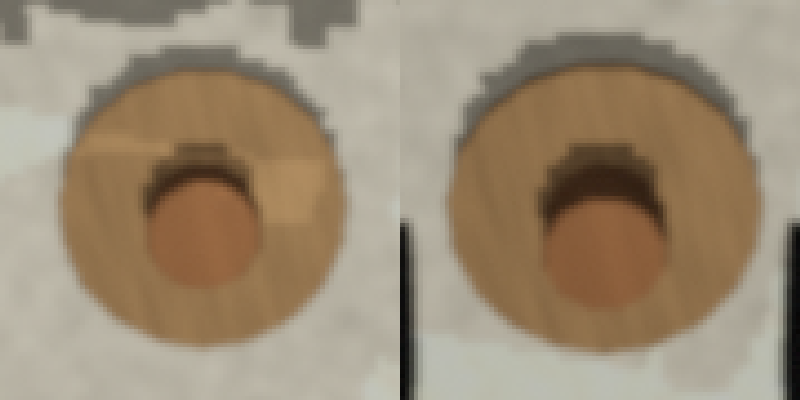

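>>> send_rows(
  series=[
    [[-1.9, 0.1, 0, 0, 0, 0, -0.1], [-1.9, 0.1, 0, 0, 0, 0, -0.1], [0, 0, 3, 0, 0, 0, -0.1], [0, 0, 3, 0, 0, 0, -0.1], [0, 0, 1.5, 0, 0, 0, -0.1], [0, 0, 1, 0, 0, 0, -0.1], [0, 0, 0.7, 0, 0, 0, -0.1], [0, 0, 0.6, 0, 0, 0, -0.1], [0, 0, 0, 0, 0, 0, -0.1]],
  ],
)

```text
time: 4.38
eef_pos: [0.6689, -0.0174, 0.0153]
tcp_rot: [-0.0, 1.0, -0.0, -0.0]
contact_force: [-0.2, 0.4, 0.2]
opening: 0.448
finger_force: 0.0
```

>>> send_rows(
  series=[
    [[0, 0, 0, 0, 0, 0, -1], [0, 0, 0, 0, 0, 0, -1], [0, 0, 0, 0, 0, 0, -1], [0, 0, 0, 0, 0, 0, -1], [0, 0, 0, 0, 0, 0, -1], [0, 0, 0, 0, 0, 0, -1], [0, 0, 0, 0, 0, 0, -1], [0, 0, 0, 0, 0, 0, -1]],
  ],
  force=40,
)

```text
time: 5.38
eef_pos: [0.6695, -0.0175, 0.0161]
tcp_rot: [-0.0, 1.0, -0.0, 0.001]
contact_force: [-0.1, 0.3, 5.3]
opening: 0.238
finger_force: 39.5
```

>>> send_rows(
  series=[
    [[0, 0, -1, 0, 0, 0, -1], [0, 0, -3, 0, 0, 0, -1], [0, 0, -5, 0, 0, 0, -1], [0, 0, -5, 0, 0, 0, -1], [1, -3, -4, 0, 0, 0, -1], [1.5, -4.5, -2, 0, 0, 0, -1], [1.5, -4.5, -1.4, 0, 0, 0, -1], [1.5, -4.5, -1, 0, 0, 0, -1], [1.5, -4.5, 0, 0, 0, 0, -1], [1.5, -4.2, 0, 0, 0, 0, -1]],
  ],
)

```text
time: 6.62
eef_pos: [0.5828, -0.2706, 0.2389]
tcp_rot: [0.0, 1.0, 0.0, -0.0]
contact_force: [-0.2, -0.5, -1.1]
opening: 0.236
finger_force: 39.2
```

>>> send_rows(
  series=[
    [[0, -2.4, 0, 0, 0, 0, -1], [0, 0, 0, 0, 0, 0, -1], [0, 0, 0, 0, 0, 0, -1]],
  ],
)

```text
time: 7.0
eef_pos: [0.5844, -0.2922, 0.2389]
tcp_rot: [-0.001, 1.0, 0.001, -0.0]
contact_force: [0.5, 0.3, -0.2]
opening: 0.237
finger_force: 39.2
```

```bash
python3 - <<'E'
from h import *
c=snap('wrist','w3');s=c['s'];print(s['eef_pos'],s['tcp_rot'],s['opening'],s['contact_force'],s['time'],s['finger_force'])
print(proj(c,[.515,-.294,.132]),c['cx'],c['cy'],c['fx'])
E
```

```text
[ 0.584353   -0.29222427  0.23892047] [-5.90250633e-04  9.99999629e-01  5.78640457e-04 -2.44399995e-04] 0.2370713185909616 [ 0.53485335  0.34109624 -0.20407461] 7.0 39.199626445770264
[313.84690614 144.51175979] 319.2105412080557 238.54655016193206 338.9020050971428
```

View pics/w3.png

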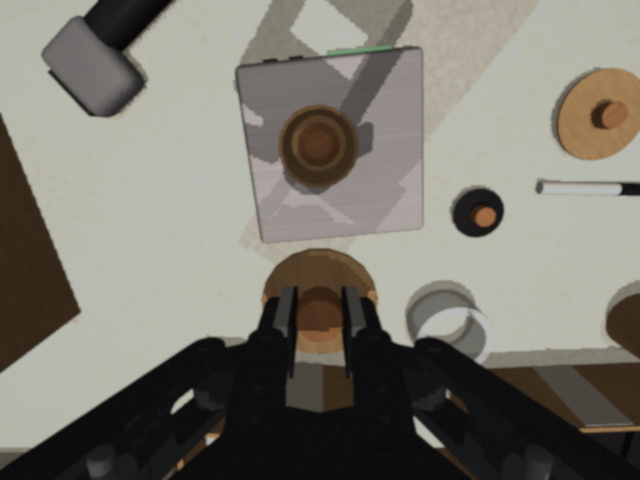

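The wrist view shows the lid held level with its disc centred at about (320,301), and the open rim centred at about (318,146) on the scale. I'll go down to near rim height, still offset, for a second view.

>>> send_rows(
  series=[
    [[0, 0, 2, 0, 0, 0, -1], [0, 0, 3, 0, 0, 0, -1], [0, 0, 2.5, 0, 0, 0, -1], [0, 0, 0, 0, 0, 0, -1], [0, 0, 0, 0, 0, 0, -1]],
  ],
)

```text
time: 7.68
eef_pos: [0.5844, -0.2931, 0.1647]
tcp_rot: [-0.0, 1.0, -0.0, 0.0]
contact_force: [0.2, 0.8, 0.0]
opening: 0.234
finger_force: 39.2
```

```bash
python3 - <<'E'
from h import *
np.set_printoptions(precision=4,suppress=True)
c=snap('wrist','w4');s=c['s'];print(s['eef_pos'],s['tcp_rot'],s['opening'])
def rimfit(c,r,g):
    # brown (saturated) blob on the grey plate
    u,v=g; box=(u-r,v-r,u+r,v+r)
    o=blobs(c,box,(5,75,20),(28,255,255),200)[0]
    cn=max(cv2.findContours(o[2].astype(np.uint8),cv2.RETR_EXTERNAL,cv2.CHAIN_APPROX_NONE)[0],key=len)
    e=cv2.fitEllipse(cv2.convexHull(cn)); return np.array(e[0])+box[:2],e[1]
b=load('w3'); g=proj(c,[.515,-.294,.132]).astype(int)
r1=rimfit(b,55,(318,146)); r2=rimfit(c,75,(int(g[0])+4,int(g[1])))
print(r1,r2); print('rim',tri((b,r1[0]),(c,r2[0])),onz(b,r1[0],.132),onz(c,r2[0],.132))
h=cv2.cvtColor(c['img'],cv2.COLOR_RGB2HSV); m=cv2.inRange(h,np.array([5,75,40]),np.array([28,255,255]))
for v in (260,270,280,290,300,310,320): 
    x=np.flatnonzero(m[v,230:410])+230; print(v,x.min(),x.max(),len(x))
for u in(305,320,335): x=np.flatnonzero(m[225:400,u])+225;print(u,x.min(),x.max())
cv2.imwrite('pics/cr4.png',c['img'][60:400,170:470,::-1])
E
```

```text
[ 0.5844 -0.2931  0.1647] [-0.0004  1.     -0.0001  0.0002] 0.2341013021975661
(array([318.0798, 145.6835]), (79.09654235839844, 82.41800689697266)) (array([319.7256, 150.5747]), (113.18318939208984, 116.66236114501953))
rim (array([ 0.5166, -0.291 ,  0.109 ]), [np.float64(4.457276926373609e-05), np.float64(4.457276926373231e-05)]) [ 0.5158 -0.291   0.132 ] [ 0.5154 -0.291   0.132 ]
260 285 354 70
270 274 364 91
280 267 371 105
290 264 374 80
300 262 376 56
310 297 341 45
320 296 342 47
305 251 351
320 249 353
335 251 351
```

View pics/cr4.png

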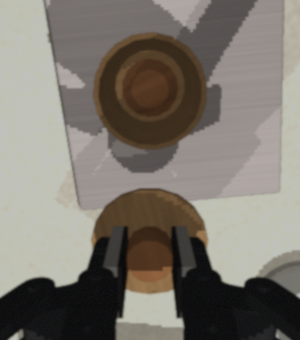

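Rim ellipse is at (319.7,150.6); the held disc spans u 262–376 and v 249–353. I compare that with the projected disc.

```bash
python3 - <<'E'
from h import *
np.set_printoptions(precision=4,suppress=True)
c=load('w4');x,y,z=c['s']['eef_pos']
for p in [(.0285,0,.004),(.0285,0,.008),(-.0285,0,.004),(-.0285,0,.008),(0,.0285,.004),(0,-.0285,.004),(0,.0285,.008),(0,-.0285,.008)]: print(p,proj(c,[x-p[0],y+p[1],z-p[2]]))
print(onz(c,(319.2,301),z-.004)-[x,y,z], onz(c,(319.2,249),z-.008)-[x,y,z],onz(c,(319.2,353.5),z-.004)-[x,y,z],onz(c,(319.7,150.6),.132)-[x,y,z])
E
```

```text
(0.0285, 0, 0.004) [315.009  245.6661]
(0.0285, 0, 0.008) [315.1069 242.9132]
(-0.0285, 0, 0.004) [315.256  352.6449]
(-0.0285, 0, 0.008) [315.3389 347.828 ]
(0, 0.0285, 0.004) [374.5567 302.0426]
(0, -0.0285, 0.004) [255.7032 301.9031]
(0, 0.0285, 0.008) [373.284 298.139]
(0, -0.0285, 0.008) [257.1565 298.0015]
[-0.0005  0.0019 -0.004 ] [-0.0255  0.0019 -0.008 ] [ 0.029  0.002 -0.004] [-0.0689  0.0021 -0.0327]
```

>>> send_rows(
  series=[
    [[2, 0, 0, 0, 0, 0, -1], [2.5, 0, 0, 0, 0, 0, -1], [1.5, 0, 0, 0, 0, 0, -1], [0.95, 0, 0, 0, 0, 0, -1], [0, 0, 0.6, 0, 0, 0, -1], [0, 0, 0.6, 0, 0, 0, -1], [0, 0, 0.2, 0, 0, 0, -1], [0, 0, 0.2, 0, 0, 0, -1], [0, 0, 0, 0, 0, 0, -1]],
  ],
)

```text
time: 8.85
eef_pos: [0.5146, -0.2934, 0.1481]
tcp_rot: [-0.0, 1.0, 0.0, -0.0]
contact_force: [-0.6, -0.4, -0.7]
opening: 0.233
finger_force: 39.2
```

>>> send_rows(
  series=[
    [[0, 0, 0.2, 0, 0, 0, -1], [0, 0, 0.2, 0, 0, 0, -1], [0, 0, 0, 0, 0, 0, -1]],
  ],
)

```text
time: 9.22
eef_pos: [0.5143, -0.2934, 0.1441]
tcp_rot: [-0.0, 1.0, 0.0, -0.0]
contact_force: [0.2, -0.9, -0.3]
opening: 0.23
finger_force: 39.2
```

>>> send_rows(
  series=[
    [[0, 0, 0.2, 0, 0, 0, -1], [0, 0, 0.15, 0, 0, 0, -1], [0, 0, 0, 0, 0, 0, -1]],
  ],
)

```text
time: 9.6
eef_pos: [0.5143, -0.2934, 0.1406]
tcp_rot: [-0.0, 1.0, 0.0, -0.0]
contact_force: [-0.6, -0.6, 0.2]
opening: 0.234
finger_force: 39.2
```

```bash
python3 - <<'E'
from h import *
np.set_printoptions(precision=4,suppress=True)
c=snap('wrist','w5');s=c['s'];print(s['eef_pos'],s['contact_force'],s['wrist_torque'])
a=snap('scene','scene1')
i=[cv2.resize(x,(400,400),interpolation=cv2.INTER_NEAREST)[:,:,::-1] for x in (c['img'][180:400,210:430],a['img'][230:340,150:260])]
cv2.imwrite('pics/in.png',np.hstack(i))
E
```

```text
[ 0.5143 -0.2934  0.1406] [-0.6495 -0.6146  0.1732] [-0.0381  0.0169 -0.0485]
```

View pics/in.png

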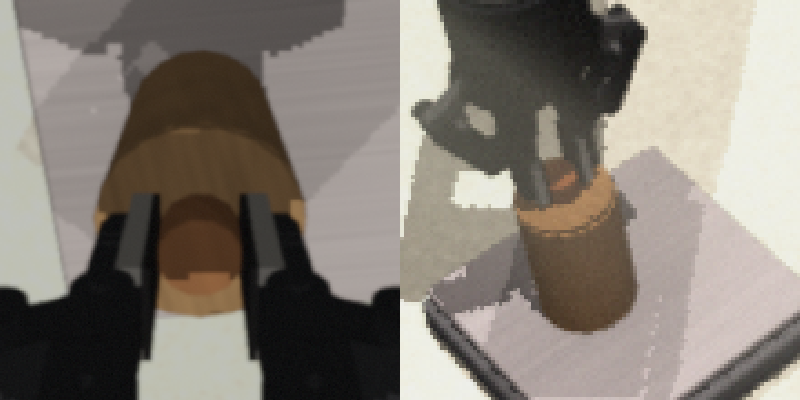

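The lid is coaxial with the canister and almost down, with no contact yet. I lower it further in small steps.

>>> send_rows(
  series=[
    [[0, 0, 0.1, 0, 0, 0, -1], [0, 0, 0, 0, 0, 0, -1]],
  ],
)

```text
time: 9.95
eef_pos: [0.5146, -0.2936, 0.1401]
tcp_rot: [-0.0, 1.0, -0.0, 0.0]
contact_force: [-0.1, -0.2, -0.2]
opening: 0.233
finger_force: 39.3
```

>>> send_rows(
  series=[
    [[0, 0, 0.1, 0, 0, 0, -1], [0, 0, 0, 0, 0, 0, -1]],
  ],
)

```text
time: 10.2
eef_pos: [0.5148, -0.2937, 0.1401]
tcp_rot: [-0.0, 1.0, -0.0, 0.0]
contact_force: [-1.0, 1.1, 5.2]
opening: 0.232
finger_force: 39.6
```

Contact shows at the expected seating height (TCP z ≈ 0.140). I open gently, rise, and look.

>>> send_rows(
  series=[
    [[0, 0, 0, 0, 0, 0, -0.2], [0, 0, 0, 0, 0, 0, -0.1], [0, 0, 0, 0, 0, 0, -0.1], [0, 0, 0, 0, 0, 0, -0.1], [0, 0, -1, 0, 0, 0, -0.1], [0, 0, -3, 0, 0, 0, 0], [0, 0, -4, 0, 0, 0, 1], [0, 0, -2, 0, 0, 0, 1], [0, 0, 0, 0, 0, 0, 1], [0, 0, 0, 0, 0, 0, 1]],
  ],
)

```text
time: 11.45
eef_pos: [0.5138, -0.2929, 0.2371]
tcp_rot: [-0.0, 1.0, 0.001, -0.001]
contact_force: [-0.5, -0.0, -0.8]
opening: 0.999
finger_force: 0.0
```

```bash
python3 - <<'E'
from h import *
np.set_printoptions(precision=4,suppress=True)
c=snap('wrist','w6');s=c['s'];print(s['eef_pos'],s['opening'],s['contact_force'])
a=snap('scene','scene2')
u,v=proj(c,[.515,-.291,.14]).astype(int);print(u,v)
i=[cv2.resize(x,(400,400),interpolation=cv2.INTER_NEAREST)[:,:,::-1] for x in (c['img'][v-70:v+70,u-70:u+70],a['img'][230:340,150:260])]
cv2.imwrite('pics/seat.png',np.hstack(i))
E
```

```text
[ 0.5138 -0.2929  0.2371] 0.99855087307492 [-0.4846 -0.0248 -0.7764]
318 243
```

View pics/seat.png

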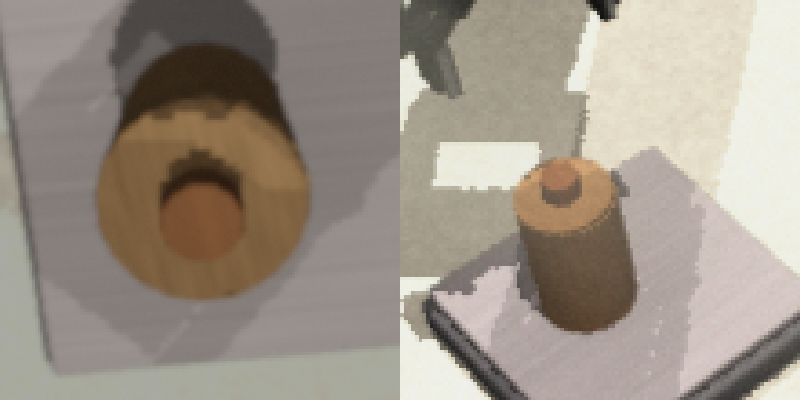

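The lid sits flush and level on the rim in both views (disc centred at wrist pixel ~(319,242)). Now I go down around the canister wall with the gripper fully open.

>>> send_rows(
  series=[
    [[0, 0, 3, 0, 0, 0, 1], [0, 0, 3, 0, 0, 0, 1], [0, 0, 3, 0, 0, 0, 1], [0, 0, 2, 0, 0, 0, 1], [0, 0, 1.5, 0, 0, 0, 1], [0, 0, 1.2, 0, 0, 0, 1], [0, 0, 0.9, 0, 0, 0, 1], [0, 0, 0, 0, 0, 0, 1], [0, 0, 0, 0, 0, 0, 1]],
  ],
)

```text
time: 12.68
eef_pos: [0.5149, -0.2938, 0.0936]
tcp_rot: [-0.0, 1.0, -0.0, 0.001]
contact_force: [0.2, 0.5, 0.4]
opening: 0.998
finger_force: 0.0
```

>>> send_rows(
  series=[
    [[0, 0, 0, 0, 0, 0, 0.4], [0, 0, 0, 0, 0, 0, 0.3], [0, 0, 0, 0, 0, 0, 0.2], [0, 0, 0, 0, 0, 0, -1], [0, 0, 0, 0, 0, 0, -1], [0, 0, 0, 0, 0, 0, -1], [0, 0, 0, 0, 0, 0, -1]],
  ],
  force=45,
)

```text
time: 13.55
eef_pos: [0.515, -0.2936, 0.0938]
tcp_rot: [-0.0, 1.0, -0.0, 0.001]
contact_force: [-0.3, 2.0, 5.5]
opening: 0.676
finger_force: 48.8
```

>>> send_rows(
  series=[
    [[0, 0, -0.5, 0, 0, 0, -1], [0, 0, -1.5, 0, 0, 0, -1], [0, 0, -2.5, 0, 0, 0, -1], [0, 0, -2.5, 0, 0, 0, -1], [0, 0, -2.5, 0, 0, 0, -1], [0, 0, -1.5, 0, 0, 0, -1], [0, 0, -0.2, 0, 0, 0, -1], [0, 0, 0, 0, 0, 0, -1]],
  ],
)

```text
time: 14.55
eef_pos: [0.514, -0.2931, 0.2038]
tcp_rot: [-0.0, 1.0, 0.001, -0.001]
contact_force: [-0.6, -0.2, -2.3]
opening: 0.679
finger_force: 48.7
```

>>> send_rows(
  series=[
    [[0, 1, 0, 0, 0, 0, -1], [0, 2, 0, 0, 0, 0, -1], [0, 3, 0, 0, 0, 0, -1], [0, 4, 0, 0, 0, 0, -1], [0, 4, 0, 0, 0, 0, -1], [0, 4, 0, 0, 0, 0, -1], [0, 4, 0, 0, 0, 0, -1], [0, 4, 0, 0, 0, 0, -1], [0, 4, 0, 0, 0, 0, -1], [0, 4, 0, 0, 0, 0, -1]],
  ],
)

```text
time: 15.8
eef_pos: [0.5133, 0.0491, 0.2045]
tcp_rot: [-0.001, 1.0, 0.0, -0.0]
contact_force: [0.3, -0.1, -2.7]
opening: 0.678
finger_force: 48.7
```

>>> send_rows(
  series=[
    [[0, 4, 0, 0, 0, 0, -1], [-0.2, 4, 0, 0, 0, 0, -1], [-0.2, 4, 0, 0, 0, 0, -1], [-0.2, 4, 0, 0, 0, 0, -1], [0, 3, 0, 0, 0, 0, -1], [0, 2.3, 0, 0, 0, 0, -1], [0, 2, 0, 0, 0, 0, -1], [0, 1, 0, 0, 0, 0, -1], [0, 0, 0, 0, 0, 0, -1], [0, 0, 0, 0, 0, 0, -1]],
  ],
)

```text
time: 17.05
eef_pos: [0.5204, 0.289, 0.2047]
tcp_rot: [0.0, 1.0, -0.0, -0.0]
contact_force: [-0.2, -0.7, -2.5]
opening: 0.675
finger_force: 48.7
```

```bash
python3 - <<'E'
from h import *
np.set_printoptions(precision=4,suppress=True)
b=snap('top','top3');a=snap('scene','scene3');s=a['s'];print(s['eef_pos'],s['tcp_rot'],s['opening'],s['finger_force'],s['contact_force'],s['time'])
u,v=proj(a,[.52,.29,.2]).astype(int);p,q=proj(b,[.52,.29,.2]).astype(int)
print(u,v,p,q,proj(a,[.5207,.2895,.154]),proj(a,[.5207,.2895,.244]))
cv2.imwrite('pics/fin.png',np.hstack([cv2.resize(x,(400,400),interpolation=cv2.INTER_NEAREST)[:,:,::-1] for x in (a['img'][v-75:v+75,u-75:u+75],b['img'][q-75:q+75,p-75:p+75])]))
E
```

```text
[0.5204 0.2889 0.2048] [ 0.0004  1.     -0.0002 -0.0001] 0.6738866122709863 48.74105829745531 [-0.1869 -0.3535 -2.8312] 17.1
402 153 204 251 [401.2186 168.5403] [404.7044 138.7108]
```

View pics/fin.png

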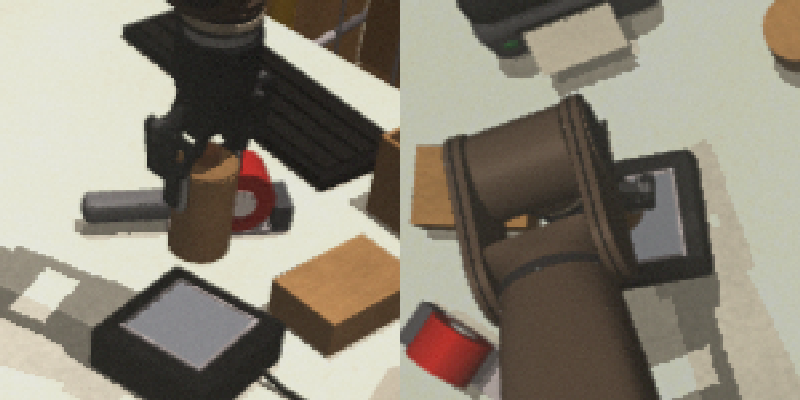

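The canister hangs upright with its lid flush. Its underside centre is at scene pixel ~(401,170), against (401,168.5) expected for 10 cm above the glass centre.

>>> send_rows(
  series=[
    [[0, 0, -0.1, 0, 0, 0, -1], [0, 0, 0, 0, 0, 0, -1], [0, 0, 0, 0, 0, 0, -1], [0, 0, 0, 0, 0, 0, -1], [0, 0, 0, 0, 0, 0, -1], [0, 0, 0, 0, 0, 0, -1]],
  ],
)

```text
time: 17.9
eef_pos: [0.5203, 0.2896, 0.2058]
tcp_rot: [-0.0, 1.0, 0.0, -0.0]
contact_force: [0.9, -1.3, -2.6]
opening: 0.679
finger_force: 48.7
```

```bash
python3 -c "
from plant import ctrl
s=ctrl.get_state();print(s['eef_pos'],s['opening'],s['finger_force']);print(ctrl.sign_off())"
```

```text
[0.52033768 0.28958937 0.20582134] 0.6789234024600239 48.7437055259943
the job is handed in; nothing more can be done
None
```

The small lid is seated level on the canister, which the arm is holding by its wall, upright and still, about 10 cm above the middle of the scanner glass; the job was handed in at about 18 s.

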